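Sort specimen cups onto the balance rocker and bottles into their wells

TASK

Sort the four containers at the front of the worktop: put one of the two lidded specimen cups in each bay of the pivoting rocker tray so that it rests level, and stand the larger bottle in the larger round well and the smaller bottle in the smaller well. Keep the containers upright, seated on the floors of their places, and leave the timer where it lies.

Things in the scene. Friction and masses are not known exactly. Their poses are not given: they have to be found in the camera images.
- cup_a: One specimen cup with a wide flat screw lid, 66 mm high, equal in weight (0.12 kg) to the other cup and interchangeable with it; lid 64 mm across from 52 to 66 mm up, body below it 57 mm across at most, tapering to its foot. Stands upright on the worktop at the start; origin at the centre of its underside, z up.
- cup_b: The other specimen cup with a wide flat screw lid, 66 mm high, equal in weight (0.12 kg) to the other cup and interchangeable with it; lid 64 mm across from 52 to 66 mm up, body below it 57 mm across at most, tapering to its foot. Stands upright on the worktop at the start; origin at the centre of its underside, z up.
- bottle_large: The larger loose plastic reagent bottle, white, 78 mm high, about 0.16 kg: round body 48 mm across up to 51 mm, then a screw cap 33 mm across from 55 to 78 mm up. Take it by the body. Stands upright on the worktop; origin at the centre of its underside, z up.
- bottle_small: The smaller loose plastic reagent bottle, white, 60 mm high, about 0.07 kg: round body 36 mm across up to 38 mm, then a screw cap 27 mm across up to 60 mm. Take it by the body. Stands upright on the worktop; origin at the centre of its underside, z up.
- rocker_tray: Pivoting aluminium tray of the rocker, 82 (x) x 206 mm (y): two square bays, 74 x 74 mm inside. Origin on the pivot, x along the pivot axis, y from bay to bay, z up. Bay centres at y = +62 and -62 mm; floors 2 mm below the origin, rims 9 mm above. A weak spring levels it empty or with a cup in each bay; one cup alone tips it to its stop at 0.11 rad (loaded bay sinks 7 mm, the other rises 7 mm).
- rocker: Fixed white foot of the rocker, 100 x 150 mm, with the tray's pivot 42 mm above the worktop and two cheeks beside it, 52 mm high (at x = +46 and -46 mm, 34 mm long in y). Origin at the centre of its underside, z up, x and y as the tray's.
- well_large: Fixed flat grey square plate, 86 x 86 x 11 mm, with one round well 66 mm across and 8 mm deep in its middle (well floor 3 mm above the worktop): place of the larger bottle. Origin at the centre of its underside, on the worktop, z up.
- well_small: Fixed flat grey square plate, 70 x 70 x 11 mm, with one round well 52 mm across and 8 mm deep in its middle (well floor 3 mm above the worktop): place of the smaller bottle. Origin at the centre of its underside, on the worktop, z up.
- timer: White countdown timer, 66 x 66 x 19 mm, lying loose on the worktop; to be left where it is. Origin at the centre of its underside, z up.
Not all that is in view belongs to the job. Several things have the shape of the bottle_small; the one meant has the colours described above.

How it is judged:
By the outcome, as a careful person would: the job done as asked, in the order asked, and still so for the second after the job is handed in, with the robot touching nothing.
It also fails if it takes over 112 s, if anything falls off the work surface, if the arm or the gripper's body presses on something with over 40 N, if the wrist force passes 120 N, or if a joint passes its speed limit or range.

ROBOT

A 6-joint arm with a two-finger parallel gripper is mounted at the origin on a cart in front of the work surface, level with it; the furniture and walls round the work are solid. World frame = base frame: x ahead of the robot, y to its left, z up, the work surface at z = 0. Lengths are in m, angles in rad, forces in N, time in s.
With the tool pointing down it reaches from about 0.3 to 0.775 m from the base axis. Payload 14.6 kg.
Tool frame: the origin (TCP) lies at the very end of the fingers, on their centre line; the grasp point (between the pads) lies 19 mm behind it; z points along the fingers, y is the line along which they close (so a half turn about z gives the same grasp; the last joint's range is limited). The gripper opens to 94 mm and grips with 3 to 60 N. Pads are 16 mm wide; open, the fingers measure 119 mm over their backs; the gripper's body (75 mm by 177 mm) begins 78 mm behind the grasp point.
Start: joints at [-1.373, 0.3, 1.521, -0, 1.321, -0.067], TCP at [0.144, -0.531, 0.178] pointing down, gripper open.
Joint ranges: [-3.03, 3.03], [-0.79, 2.21], [0.23, 2.52], [-1.04, 4.18], [0, 3.07], [-2.55, 2.55]. Speed limits (rad/s): [2.22, 2.22, 2.57, 3.14, 3.14, 3.14].

INTERFACE

Orientations are given as a unit quaternion [w, x, y, z].
In Python, from workcell import r gives the robot as it stands. The module is installed in compiled form; this text tells all that it offers.
- The arm moves only by the shell command python3 -m creep 'ROWS' [OPENING]. ROWS is JSON, a list of rows, each a list of 2 entries, a list of its own where there are three numbers: the shift along the tool's x, y, z in mm, then the turn, a rotation vector about the tool's x, y, z in rad. In form: [[[dx, dy, dz], [rx, ry, rz]], ...]. A call has 1 to 20 rows; each row shifts and turns the commanded pose from where the row before left it, along the tool's axes as they then stand; what a row does not reach is not made up. A row lasts 1/8 s, in which the tool goes at most 62.5 mm and 10.7 degrees, less where a joint would pass 70% of its speed; a pose out of reach is approached as far as the arm can. A call with a gripper value outside its range is refused whole. OPENING is the closure, from 0 (fully open) to 1 (shut), set as the call begins (- or left out, the last holds). The fingers move at their own pace and stop on an object; the grip force is fixed at half the most. Time passes only in rows, so rows that do not move let the fingers close. It gives the time, the measured TCP pose, the force, the opening and the grip force at its end, in the units of the state.
- r.get_obs(): the state, without advancing time (a new reading comes with each control period).
- r.get_image(name): name is "scene" or "top" or "wrist"; returns a dict with "image" (420x560x3 uint8, blue, green, red), "vertical_fov" (degrees; the focal length in pixels is half the picture's height over the tangent of half this angle, whatever the lens; pixels are square), "cx", "cy" (the principal point, pixels), "k1" (the pictures are not rectified: a ray, as slopes to the right and down, at radius r is drawn at 1 + k1 r^2 times it, then the intrinsics apply), "rvec" (rotation vector, rad) and "tvec" (3), from world to camera coordinates, as OpenCV has them. Camera axes: x right, y down, z forward; pixel columns grow to the right and rows downward; lengths in m; the calibration is good to about 2 mm. A picture is of the moment at which its call begins. There is no depth.
- r.hand_in(): hands the job in; it is judged then, once.
The state is a dict: "time": time; "joint_pos": joint angles; "joint_velocities": joint speeds; "tau": joint torques, N m; "position": TCP position; "ee_rot": TCP orientation; "force": force on the tool from outside, world axes, zero at the start; "wrist_torque": the same for the moment, N m; "gripper_width": opening from 0.0 (shut) to 1.0 (fully open); "grasp_force": force on a finger pad.
Only numpy, scipy, OpenCV 4.12 (cv2) and the standard library are available. Lean on these libraries where they do the work, as an engineer would, in place of code of your own. Each camera call takes 0.05 s, during which the arm holds its last target. There are 200 camera calls.

## Working session

There is one attempt and no reset: what is moved stays moved. The work goes in short steps, Python scripts to look and compute and a shell command to move; the robot and the scene stay as the last step left them, time stands still between calls to the robot, and variables do not carry over. Pictures are saved under pics/ and viewed, at most 14 in all, crops included, and the job is handed in when it is done.

```bash
mkdir -p pics; cat > h.py <<'E'
import cv2, numpy as np
from workcell import r
def cam(n):
    d=r.get_image(n); im=d["image"]; H=im.shape[0]
    f=H/2/np.tan(np.radians(d["vertical_fov"])/2)
    d["K"]=np.array([[f,0,d["cx"]],[0,f,d["cy"]],[0,0,1.]]); d["D"]=np.array([d["k1"],0,0,0.])
    d["R"]=cv2.Rodrigues(np.array(d["rvec"],float))[0]; d["t"]=np.array(d["tvec"],float).ravel()
    return d
def pt(d,u,v,z):
    p=cv2.undistortPoints(np.array([[[u,v]]],float),d["K"],d["D"])[0,0]
    w=d["R"].T@np.array([p[0],p[1],1]); c=-d["R"].T@d["t"]
    return c+w*(z-c[2])/w[2]
def proj(d,P):
    return cv2.projectPoints(np.array(P,float).reshape(-1,3),np.array(d["rvec"],float),d["t"],d["K"],d["D"])[0][:,0]
E
python3 - <<'E'
from h import *
for n in ["scene","top","wrist"]:
    d=cam(n); cv2.imwrite(f"pics/{n}0.png",d["image"]); print(n,d["vertical_fov"],d["k1"],-d["R"].T@d["t"])
o=r.get_obs(); print(o)
E
```

```text
scene 47.36610517760002 0.02440344935988127 [0.15934443 0.43675496 0.84486023]
top 48.276398775109726 -0.15227084769914112 [ 0.34600929 -0.12860161  1.15380503]
wrist 70.15700404038328 -0.05191200744287771 [ 0.21983816 -0.50955447  0.38432108]
{'time': 0.15, 'joint_pos': array([-1.37258784e+00,  3.00332368e-01,  1.52142492e+00, -1.34184465e-06,
        1.32068324e+00, -6.66033617e-02]), 'joint_velocities': array([ 0.00033968, -0.00325283, -0.00095163,  0.00216275, -0.00180724,
        0.00168516]), 'tau': array([-6.83173894e-04, -5.31961226e+01, -3.52820706e+01,  7.07863108e-02,
        2.36125581e-02, -6.54422615e-05]), 'position': array([ 0.14390302, -0.53061911,  0.1776285 ]), 'ee_rot': array([-4.22976051e-04,  9.91247023e-01,  1.32019543e-01, -2.85245361e-05]), 'force': array([ 0.50011362, -0.15006001,  0.27027217]), 'wrist_torque': array([-0.02113209, -0.01847338, -0.00286367]), 'grasp_force': 0.0, 'gripper_width': 0.9985384735574494}
```

View pics/scene0.png

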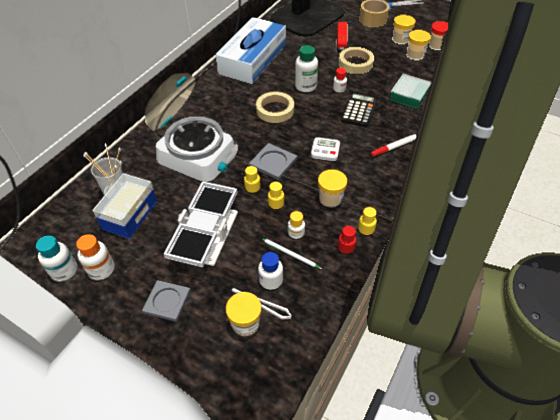

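View pics/top0.png

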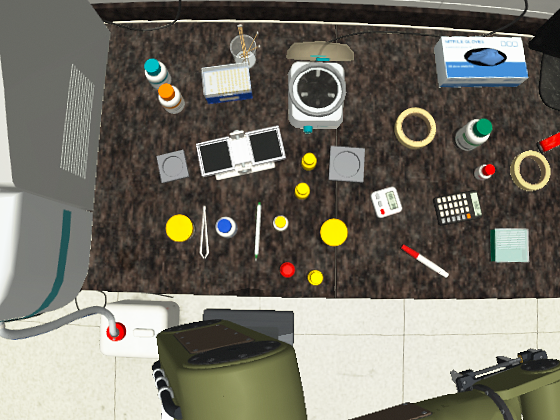

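The scene view shows all four containers, the two plates and the rocker.

In the top view:
- **Cups:** (180,228) and (333,233).
- **Large bottle (blue cap):** (226,226).
- **Small white bottle (yellow cap):** (281,223). The all-yellow and red ones are decoys.
- **Tray:** about (240,151).
- **Small well:** (173,166).
- **Large well:** (347,164).
- **Timer:** (386,203).

```bash
cat > m.py <<'E'
from h import *
d=cam("top"); im=d["image"]; hsv=cv2.cvtColor(im,cv2.COLOR_BGR2HSV)
def blobs(lo,hi,box,amin=40):
    m=cv2.inRange(hsv,np.array(lo),np.array(hi)); z=np.zeros_like(m); x0,y0,x1,y1=box; z[y0:y1,x0:x1]=m[y0:y1,x0:x1]
    return sorted([c for c in cv2.findContours(z,cv2.RETR_EXTERNAL,cv2.CHAIN_APPROX_NONE)[0] if cv2.contourArea(c)>amin],key=cv2.contourArea)[::-1]
def show(n,c,z):
    (u,v),rad=cv2.minEnclosingCircle(c); M=cv2.moments(c); g=(M['m10']/M['m00'],M['m01']/M['m00'])
    R=cv2.minAreaRect(c); b=[pt(d,*q,z)[:2].round(4).tolist() for q in cv2.boxPoints(R)]
    print(n,np.round(g,1),round(rad,1),cv2.contourArea(c),"xy",pt(d,*g,z)[:2].round(4),"rectctr",np.mean(b,0).round(4),b if n[0] in"wt" else"")
Y=([22,120,100],[36,255,255])
for n,b in [("cupL",(155,205,210,255)),("cupR",(310,210,360,260))]: show(n,blobs(*Y,b)[0],.066)
show("small",blobs(*Y,(265,205,297,240),15)[0],.060)
show("large",blobs([100,120,60],[130,255,255],(210,210,245,245),15)[0],.078)
G=([0,0,80],[179,60,190])
for n,b in [("wellS",(150,145,195,187)),("wellL",(322,140,372,188))]: show(n,blobs(*G,b)[0],.011)
for c in blobs([0,0,0],[179,255,75],(203,130,282,174),200)[:2]: show("tbay",c,.042)
show("timer",blobs([0,0,170],[179,60,255],(365,183,407,222))[0],.019)
E
python3 m.py; python3 -c "
import cv2;a=cv2.imread('pics/top0.png')[120:270,140:380];cv2.imwrite('pics/c1.png',cv2.resize(a,None,fx=3.3,fy=3.3,interpolation=2))"
```

```text
cupL [179.  227.7] 13.9 557.5 xy [0.4271 0.1134] rectctr [0.4277 0.1136] 
cupR [333.5 231.8] 14.1 571.0 xy [ 0.4257 -0.248 ] rectctr [ 0.4265 -0.248 ] 
small [279.9 221.4] 5.7 87.0 xy [ 0.4481 -0.1227] rectctr [ 0.4478 -0.1228] 
large [223.9 225.5] 7.0 128.0 xy [0.434  0.0061] rectctr [0.434  0.0049] 
wellS [172.1 165.8] 19.6 744.0 xy [0.5863 0.1512] rectctr [0.5869 0.1503] [[0.6121, 0.1976], [0.6311, 0.1236], [0.5617, 0.1035], [0.5428, 0.1766]]
wellL [346.6 163.4] 24.8 1148.5 xy [ 0.6014 -0.2857] rectctr [ 0.6061 -0.2867] [[0.562, -0.2325], [0.6626, -0.2472], [0.6502, -0.3416], [0.5496, -0.3255]]
tbay [265.1 145.6] 18.4 668.5 xy [ 0.6343 -0.0822] rectctr [ 0.6348 -0.0824] [[0.659, -0.0421], [0.6754, -0.1068], [0.6104, -0.1224], [0.5943, -0.0583]]
tbay [215.8 156.7] 18.4 651.5 xy [0.6043 0.037 ] rectctr [0.6049 0.0385] [[0.6295, 0.0793], [0.645, 0.0142], [0.5802, -0.002], [0.5649, 0.0624]]
timer [386.1 201.7] 16.6 633.0 xy [ 0.5059 -0.383 ] rectctr [ 0.5062 -0.3832] [[0.5279, -0.3427], [0.548, -0.405], [0.4843, -0.4236], [0.4646, -0.3616]]
```

View pics/c1.png

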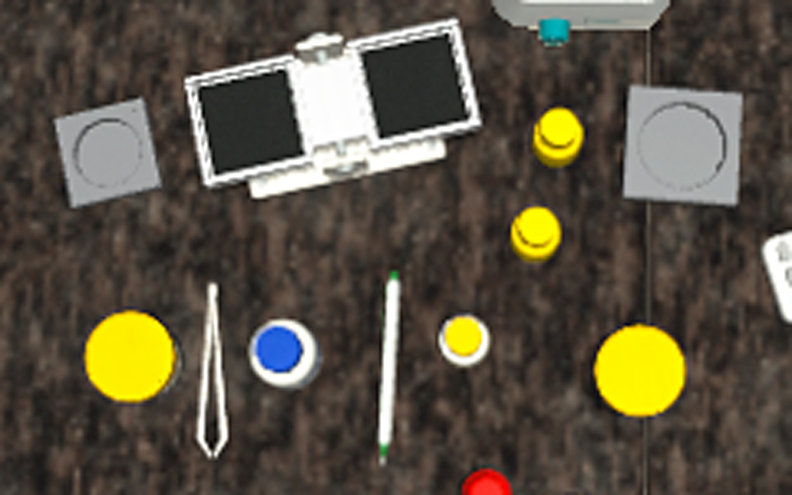

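The crop confirms the tray is turned about 14°, with dark square bays. The large well is near crop (683,146), and the white small bottle with its yellow cap is at crop (464,340). I'll turn the tool so the fingers close along tray x (0.245 rad), then go over the right cup.

```bash
cat > go.py <<'E'
import sys, numpy as np
from scipy.spatial.transform import Rotation as Ro
from workcell import r
o=r.get_obs(); q=o["ee_rot"]; R=Ro.from_quat([q[1],q[2],q[3],q[0]])
T=Ro.from_matrix(np.array([[np.cos(1.816),np.cos(.245),0],[np.sin(1.816),np.sin(.245),0],[0,0,-1]]))
print("t",round(o["time"],2),"pos",o["position"].round(4),"F",o["force"].round(1),"w",round(o["gripper_width"],3),"g",round(o["grasp_force"],1))
print("turn err",(R.inv()*T).as_rotvec().round(3))
if len(sys.argv)>3: print("tool mm",(T if len(sys.argv)>4 else R).inv().apply(np.array(list(map(float,sys.argv[1:4])))-o["position"]).round(4)*1000)
E
python3 -m creep '[[[0,0,0],[0,0,-0.172]],[[0,0,0],[0,0,-0.172]],[[0,0,0],[0,0,-0.172]],[[0,0,0],[0,0,-0.172]],[[0,0,0],[0,0,-0.172]],[[0,0,0],[0,0,-0.172]],[[0,0,0],[0,0,-0.172]],[[0,0,0],[0,0,-0.172]],[[0,0,0],[0,0,-0.172]],[[0,0,0],[0,0,0]]]' 0
python3 go.py 0.426 -0.248 0.15
```

```text
time: 1.45
position: [0.1439, -0.5308, 0.1779]
ee_rot: [-0.0, 0.617, 0.787, 0.0]
force: [-0.5, -0.3, -0.5]
gripper_width: 1.001
grasp_force: 0.0
t 1.45 pos [ 0.1439 -0.5308  0.1779] F [-0.5 -0.3 -0.5] w 1.001 g 0.0
turn err [ 0.    -0.    -0.004]
tool mm [207.3 341.4  28. ]
```

```bash
python3 -m creep '[[[20,33,0],[0,0,0]],[[26,43,0],[0,0,0]],[[26,43,0],[0,0,0]],[[26,43,0],[0,0,0]],[[26,43,0],[0,0,0]],[[26,43,0],[0,0,0]],[[26,43,0],[0,0,0]],[[20,33,18],[0,0,0]],[[11,17,10],[0,0,0]],[[0,0,0],[0,0,0]],[[0,0,0],[0,0,0]]]' 0
python3 go.py 0.426 -0.248 0.042
python3 -c "
from h import *
d=cam('wrist'); cv2.imwrite('pics/w1.png',d['image']); print(proj(d,[[.426,-.248,.066]]))
im=d['image'];m=cv2.inRange(cv2.cvtColor(im,cv2.COLOR_BGR2HSV),np.array([22,120,100]),np.array([36,255,255]))
for c in cv2.findContours(m,0,1)[0]:
  if cv2.contourArea(c)>1500:
    (u,v),a=cv2.minEnclosingCircle(c);print(u,v,a,pt(d,u,v,.066),cv2.boundingRect(c))"
```

```text
time: 2.82
position: [0.4251, -0.2487, 0.1505]
ee_rot: [0.0, 0.617, 0.787, -0.0]
force: [0.0, 0.5, -0.6]
gripper_width: 1.0
grasp_force: 0.0
t 2.83 pos [ 0.4251 -0.2487  0.1505] F [ 0.   0.5 -0.6] w 1.0 g 0.0
turn err [ 0.     0.    -0.005]
tool mm [  0.5   1.  108.5]
[[279.85897726 208.51936742]]
281.5592346191406 206.49327087402344 31.270910263061523 [ 0.42716044 -0.24554184  0.066     ] (251, 176, 62, 62)
```

View pics/w1.png

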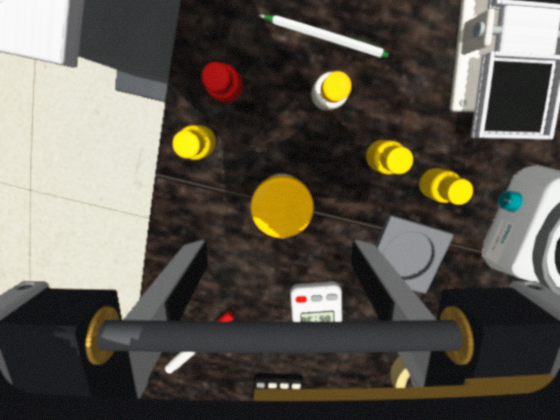

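The wrist view shows the lid at (281,206) centred between the fingers, within 2.5 mm of the top estimate. I'll descend and grip the lid.

```bash
python3 -m creep '[[[2,2,20],[0,0,0]],[[0,0,30],[0,0,0]],[[0,0,30],[0,0,0]],[[0,0,20],[0,0,0]],[[0,0,10],[0,0,0]],[[0,0,0],[0,0,0]]]' 0
python3 -m creep '[[[0,0,0],[0,0,0]],[[0,0,0],[0,0,0]],[[0,0,0],[0,0,0]],[[0,0,0],[0,0,0]],[[0,0,0],[0,0,0]],[[0,0,0],[0,0,0]],[[0,0,0],[0,0,0]]]' 1
python3 go.py 0.634 -0.082 0.16
```

```text
time: 3.62
position: [0.4267, -0.2461, 0.0402]
ee_rot: [-0.0, 0.617, 0.787, -0.0]
force: [1.0, 0.2, -0.2]
gripper_width: 0.999
grasp_force: 0.0
time: 4.5
position: [0.4268, -0.2457, 0.04]
ee_rot: [-0.0, 0.617, 0.787, -0.0]
force: [0.3, 0.1, -0.8]
gripper_width: 0.292
grasp_force: 0.0
t 4.5 pos [ 0.4268 -0.2457  0.04  ] F [ 0.3  0.1 -0.8] w 0.292 g 0.0
turn err [-0.    -0.    -0.003]
tool mm [ 109.3  240.4 -120. ]
```

```bash
python3 -c "
from h import *
for n in ('wrist','scene'): d=cam(n); cv2.imwrite(f'pics/{n}2.png',d['image'])
a=cv2.imread('pics/wrist2.png');b=cv2.imread('pics/scene2.png')
cv2.imwrite('pics/c2.png',cv2.resize(np.hstack([a,b]),(800,300)))"
```

```text
(no output)
```

View pics/c2.png

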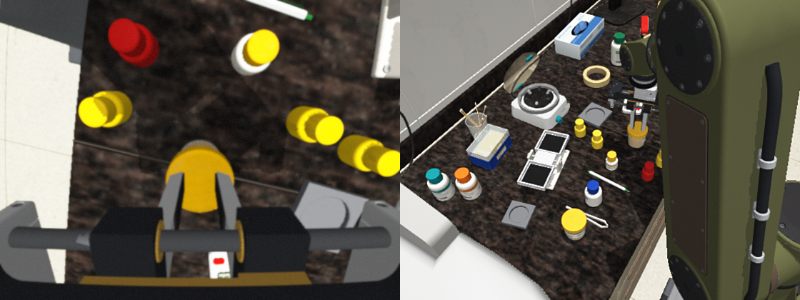

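The left half shows the lid between the fingers, but the reading of 0.292 is too narrow for a 64 mm lid. I'll check the geometry by projection.

```bash
python3 -c "
from h import *
d=cam('wrist');o=r.get_obs();p=o['position'];print(o['time'],p,o['gripper_width'],o['grasp_force'])
print('tcp',proj(d,[p,p+[0,0,.026]]),'cam',-d['R'].T@d['t'])
hsv=cv2.cvtColor(d['image'],cv2.COLOR_BGR2HSV);m=cv2.inRange(hsv,np.array([18,120,60]),np.array([36,255,255]))
ty=np.array([np.cos(.245),np.sin(.245),0])
for w in (.032,.0137): print('fingers',w,proj(d,[p-ty*w,p+ty*w]).round(0).tolist())
for c in cv2.findContours(m,0,1)[0]:
  x,y,w,h=cv2.boundingRect(c)
  if cv2.contourArea(c)>1500 and 180<x+w/2<380:
    print(x,y,w,h); t=c[:,0,:]; print('L,R,top',[pt(d,*map(float,q),.066).round(4).tolist() for q in (t[t[:,0].argmin()],t[t[:,0].argmax()],t[t[:,1].argmin()])])
a=d['image'][180:340,180:380]; cv2.imwrite('pics/c3.png',cv2.resize(a,None,fx=3.5,fy=3.5))"
```

```text
4.65 [ 0.4268709  -0.2457082   0.04004965] 0.16562424746880824 0.0
tcp [[278.7672493  239.02764258]
 [278.70881038 253.2718591 ]] cam [ 0.40827289 -0.16886403  0.24680205]
fingers 0.032 [[235.0, 239.0], [322.0, 239.0]]
fingers 0.0137 [[260.0, 239.0], [297.0, 239.0]]
95 380 324 21
L,R,top [[0.3139, -0.4024, 0.066], [0.564, -0.3409, 0.066], [0.5452, -0.3261, 0.066]]
231 203 98 96
L,R,top [[0.3954, -0.2475, 0.066], [0.4594, -0.242, 0.066], [0.4159, -0.2135, 0.066]]
340 40 52 53
L,R,top [[0.4336, -0.1293, 0.066], [0.4618, -0.1225, 0.066], [0.4439, -0.1111, 0.066]]
```

View pics/c3.png

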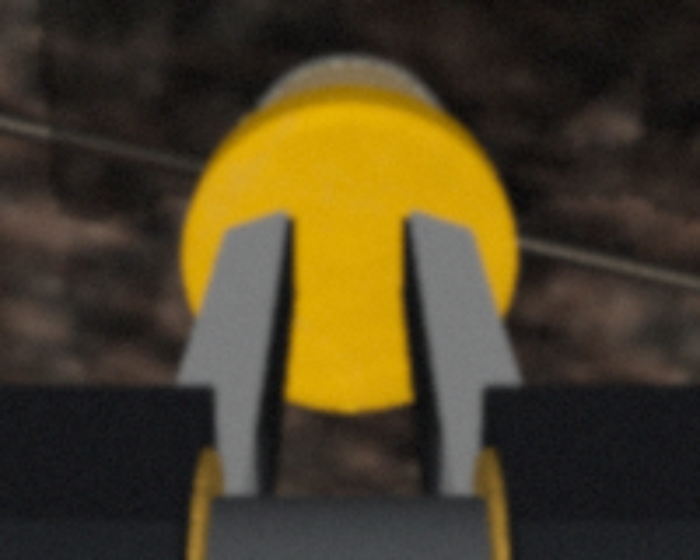

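The lid hasn't moved: centre is still (0.427,-0.245). The fingers are closing above it, so the real fingertips sit higher than the reported TCP suggests. I'll open and measure the fingertip depth against the reported TCP.

```bash
python3 -m creep '[[[0,0,-20],[0,0,0]],[[0,0,0],[0,0,0]],[[0,0,0],[0,0,0]],[[0,0,0],[0,0,0]],[[0,0,0],[0,0,0]],[[0,0,0],[0,0,0]],[[0,0,0],[0,0,0]],[[0,0,0],[0,0,0]],[[0,0,0],[0,0,0]],[[0,0,0],[0,0,0]]]' 0
python3 -c "
from h import *
d=cam('wrist');o=r.get_obs();p=o['position'];print(p,o['gripper_width'])
ty=np.array([np.cos(.245),np.sin(.245),0]);tx=np.array([np.cos(1.816),np.sin(1.816),0])
for up in (0,.015,.03,.045): print(up,proj(d,[p-ty*.047+tx*.008+[0,0,up],p+ty*.047+tx*.008+[0,0,up]]).round(1).tolist())
cv2.imwrite('pics/c4.png',d['image'])
t=cam('top');cv2.imwrite('pics/t4.png',t['image'])"
```

```text
time: 5.9
position: [0.4268, -0.2457, 0.0601]
ee_rot: [-0.0, 0.617, 0.787, -0.0]
force: [-0.3, -0.8, 0.1]
gripper_width: 1.0
grasp_force: 0.0
[ 0.42684715 -0.24573587  0.06005756] 1.0024012790330057
0 [[214.5, 228.9], [342.9, 228.5]]
0.015 [[209.9, 236.1], [347.4, 235.6]]
0.03 [[204.7, 244.3], [352.6, 243.8]]
0.045 [[198.6, 253.9], [358.5, 253.4]]
```

View pics/c4.png

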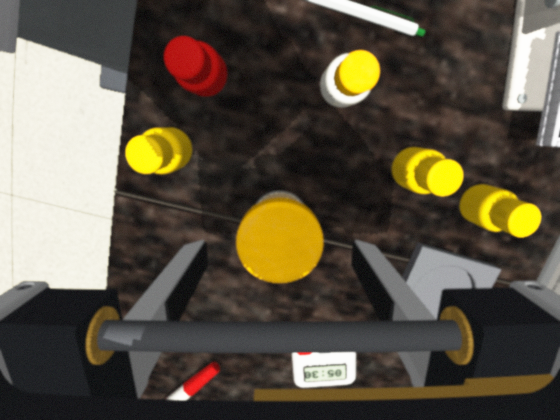

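The open fingertips' inner edges are at (207,243) and (353,243). That puts the real tips about 29 mm behind the reported TCP, and both the spacing and the row agree. From here I'll command reported z = wanted tip z − 29 mm. For the lid that means tip z 0.040 and reported z 0.011.

```bash
python3 -m creep '[[[0,0,15],[0,0,0]],[[0,0,15],[0,0,0]],[[0,0,12],[0,0,0]],[[0,0,7],[0,0,0]],[[0,0,0],[0,0,0]]]' 0
python3 -m creep '[[[0,0,0],[0,0,0]],[[0,0,0],[0,0,0]],[[0,0,0],[0,0,0]],[[0,0,0],[0,0,0]],[[0,0,0],[0,0,0]],[[0,0,0],[0,0,0]],[[0,0,0],[0,0,0]]]' 1
python3 go.py 0.634 -0.082 0.13
```

```text
time: 6.62
position: [0.4267, -0.2456, 0.0105]
ee_rot: [-0.0, 0.617, 0.787, -0.0]
force: [-0.4, -1.1, 0.8]
gripper_width: 1.003
grasp_force: 0.0
time: 7.5
position: [0.4269, -0.2458, 0.0112]
ee_rot: [0.0, 0.617, 0.787, -0.0]
force: [-1.1, 0.1, 5.0]
gripper_width: 0.658
grasp_force: 30.0
t 7.5 pos [ 0.4269 -0.2458  0.0112] F [-1.1  0.1  5. ] w 0.658 g 30.0
turn err [ 0.     0.    -0.003]
tool mm [ 109.3  240.3 -118.8]
```

```bash
python3 -m creep '[[[0,0,-10],[0,0,0]],[[0,0,-25],[0,0,0]],[[0,0,-30],[0,0,0]],[[0,0,-30],[0,0,0]],[[10,20,-10],[0,0,0]],[[16,36,0],[0,0,0]],[[18,40,0],[0,0,0]],[[18,40,0],[0,0,0]],[[18,40,0],[0,0,0]],[[16,36,0],[0,0,0]],[[8,18,0],[0,0,0]],[[4,8,0],[0,0,0]],[[0,0,0],[0,0,0]],[[0,0,0],[0,0,0]]]' 1
python3 go.py 0.634 -0.082 0.052
python3 -c "
from h import *
d=cam('wrist');s=cam('scene');print(proj(d,[[.634,-.082,.04]]))
cv2.imwrite('pics/c5.png',cv2.resize(np.hstack([d['image'],s['image']]),(800,300)))"
```

```text
time: 9.25
position: [0.6316, -0.0844, 0.1162]
ee_rot: [-0.0, 0.617, 0.787, -0.0]
force: [0.4, -0.8, -1.0]
gripper_width: 0.662
grasp_force: 30.0
t 9.25 pos [ 0.6316 -0.0844  0.1162] F [ 0.4 -0.8 -1. ] w 0.662 g 30.0
turn err [-0.     0.    -0.004]
tool mm [ 1.8  3.  64.2]
[[281.88866566 209.44876487]]
```

View pics/c5.png

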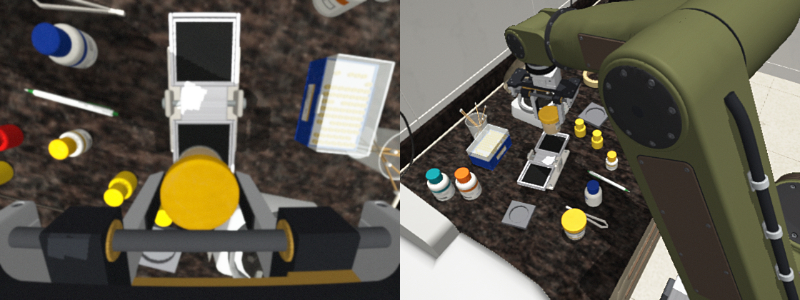

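The cup is held upright above the right bay, and the tray is aligned with the tool in view. I'll check the bay position from the free bay in the wrist view.

```bash
python3 -c "
from h import *
d=cam('wrist');g=cv2.cvtColor(d['image'],cv2.COLOR_BGR2GRAY)
m=np.zeros_like(g);m[22:118,238:332]=(g[22:118,238:332]<70)*255
c=max(cv2.findContours(m,0,1)[0],key=cv2.contourArea);R=cv2.minAreaRect(c);print(R);b=np.array([pt(d,*map(float,q),.041)[:2] for q in cv2.boxPoints(R)]);print(b.round(4),b.mean(0))
e=np.linalg.norm(np.roll(b,1,0)-b,axis=1);print(e)
for p in ((.6043,.037,.04),(.634,-.082,.04)): print(proj(d,[p]))"
```

```text
((285.5, 71.5), (81.0, 77.0), 90.0)
[[ 0.5672  0.0643]
 [ 0.631   0.0801]
 [ 0.649   0.0158]
 [ 0.5816 -0.0009]] [0.60719117 0.03981943]
[0.06673304 0.06568243 0.06678285 0.06942782]
[[281.53434662  75.02531391]]
[[281.75036241 209.41682152]]
```

```bash
python3 -m creep '[[[2,5,10],[0,0,0]],[[0,0,20],[0,0,0]],[[0,0,15],[0,0,0]],[[0,0,10],[0,0,0]],[[0,0,5],[0,0,0]],[[0,0,2],[0,0,0]],[[0,0,2],[0,0,0]],[[0,0,0],[0,0,0]]]' 1
python3 go.py 0.6357 -0.081 0.046
```

```text
time: 10.4
position: [0.6365, -0.0807, 0.0523]
ee_rot: [0.0, 0.617, 0.787, 0.0]
force: [-0.1, -0.3, -1.7]
gripper_width: 0.659
grasp_force: 30.0
t 10.4 pos [ 0.6365 -0.0807  0.0523] F [-0.1 -0.3 -1.7] w 0.659 g 30.0
turn err [ 0.     0.    -0.003]
tool mm [-0.1 -0.9  6.3]
```

```bash
python3 -m creep '[[[0,0,2],[0,0,0]],[[0,0,2],[0,0,0]],[[0,0,0],[0,0,0]]]' 1
python3 -m creep '[[[0,0,0],[0,0,0]],[[0,0,0],[0,0,0]],[[0,0,0],[0,0,0]],[[0,0,0],[0,0,0]],[[0,0,-10],[0,0,0]],[[0,0,-30],[0,0,0]],[[0,0,-30],[0,0,0]],[[0,0,-20],[0,0,0]],[[0,0,0],[0,0,0]]]' 0.1
python3 -c "
from h import *
d=cam('wrist');s=cam('scene')
cv2.imwrite('pics/c6.png',cv2.resize(np.hstack([d['image'],s['image']]),(800,300)))"
python3 go.py 0.427 0.1134 0.12
```

```text
time: 10.78
position: [0.6364, -0.0807, 0.048]
ee_rot: [0.0, 0.617, 0.787, 0.0]
force: [0.9, 0.5, -0.2]
gripper_width: 0.66
grasp_force: 30.0
time: 11.9
position: [0.6372, -0.0808, 0.1401]
ee_rot: [0.002, 0.617, 0.787, 0.001]
force: [-0.2, -0.0, -0.8]
gripper_width: 0.897
grasp_force: 0.0
t 12.0 pos [ 0.6362 -0.0806  0.1375] F [ 0.3  0.2 -0. ] w 0.901 g 0.0
turn err [-0.001 -0.    -0.003]
tool mm [ 238.5 -156.6   17.7]
```

View pics/c6.png

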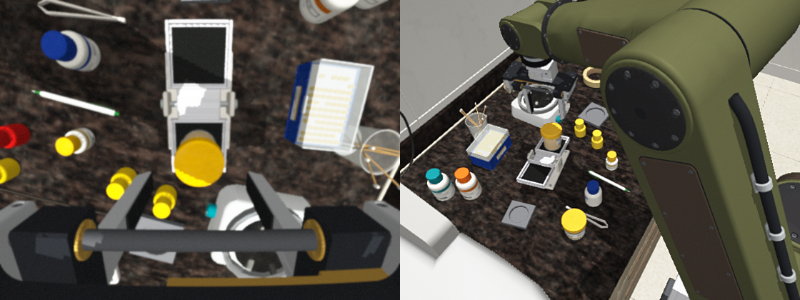

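The right cup is seated in its bay, tilted with the tray as expected. Next is the left cup.

```bash
python3 -m creep '[[[20,-13,0],[0,0,0]],[[36,-24,0],[0,0,0]],[[40,-26,0],[0,0,0]],[[40,-26,0],[0,0,0]],[[40,-26,0],[0,0,0]],[[36,-24,6],[0,0,0]],[[20,-13,6],[0,0,0]],[[8,-5,6],[0,0,0]],[[0,0,0],[0,0,0]],[[0,0,0],[0,0,0]]]' 0
python3 -c "
from h import *
d=cam('wrist')
im=d['image'];m=cv2.inRange(cv2.cvtColor(im,cv2.COLOR_BGR2HSV),np.array([18,120,60]),np.array([36,255,255]))
for c in cv2.findContours(m,0,1)[0]:
  (u,v),a=cv2.minEnclosingCircle(c)
  if cv2.contourArea(c)>1500 and v<350:
    print(u,v,a,pt(d,u,v,.066))"
python3 go.py 0.428 0.115 0.011
```

```text
time: 13.25
position: [0.427, 0.1142, 0.12]
ee_rot: [-0.0, 0.617, 0.787, -0.0]
force: [-0.5, -0.2, -0.2]
gripper_width: 1.003
grasp_force: 0.0
281.353515625 214.79953002929688 35.893211364746094 [0.42857634 0.11749624 0.066     ]
t 13.3 pos [0.427  0.1142 0.12  ] F [-1.2 -0.3  0.2] w 0.998 g 0.0
turn err [ 0.     0.    -0.004]
tool mm [  0.6   1.1 109. ]
```

```bash
python3 -m creep '[[[2,1,20],[0,0,0]],[[0,0,30],[0,0,0]],[[0,0,30],[0,0,0]],[[0,0,20],[0,0,0]],[[0,0,9],[0,0,0]],[[0,0,0],[0,0,0]]]' 0
python3 -m creep '[[[0,0,0],[0,0,0]],[[0,0,0],[0,0,0]],[[0,0,0],[0,0,0]],[[0,0,0],[0,0,0]],[[0,0,0],[0,0,0]],[[0,0,0],[0,0,0]],[[0,0,0],[0,0,0]]]' 1
python3 go.py 0.6065 0.0390 0.12
```

```text
time: 14.05
position: [0.4271, 0.1167, 0.011]
ee_rot: [-0.0, 0.617, 0.787, -0.0]
force: [0.2, 0.3, 0.8]
gripper_width: 1.003
grasp_force: 0.0
time: 14.92
position: [0.4272, 0.1169, 0.0112]
ee_rot: [0.0, 0.617, 0.787, 0.0]
force: [1.3, 0.4, 5.5]
gripper_width: 0.658
grasp_force: 30.0
t 14.93 pos [0.4272 0.1169 0.0112] F [1.3 0.4 5.5] w 0.658 g 30.0
turn err [ 0.001  0.    -0.003]
tool mm [-118.6  155.4 -108.7]
```

```bash
python3 -m creep '[[[0,0,-10],[0,0,0]],[[0,0,-30],[0,0,0]],[[0,0,-35],[0,0,0]],[[0,0,-25],[0,0,0]],[[-12,15,-10],[0,0,0]],[[-24,31,0],[0,0,0]],[[-28,37,0],[0,0,0]],[[-28,37,0],[0,0,0]],[[-18,23,0],[0,0,0]],[[-9,12,0],[0,0,0]],[[0,0,0],[0,0,0]],[[0,0,0],[0,0,0]]]' 1
python3 go.py 0.6065 0.0390 0.065
```

```text
time: 16.42
position: [0.6053, 0.0388, 0.1211]
ee_rot: [-0.0, 0.617, 0.787, -0.0]
force: [-0.5, 0.4, -0.1]
gripper_width: 0.654
grasp_force: 30.0
t 16.43 pos [0.6053 0.0388 0.1211] F [-0.5  0.4 -0.1] w 0.654 g 30.0
turn err [-0.001 -0.    -0.003]
tool mm [-0.1  1.3 56.1]
```

```bash
python3 -m creep '[[[0,1,15],[0,0,0]],[[0,0,25],[0,0,0]],[[0,0,15],[0,0,0]],[[0,0,4],[0,0,0]],[[0,0,3],[0,0,0]],[[0,0,2],[0,0,0]],[[0,0,2],[0,0,0]],[[0,0,2],[0,0,0]],[[0,0,2],[0,0,0]],[[0,0,0],[0,0,0]],[[0,0,0],[0,0,0]]]' 1
python3 go.py 0.6065 0.0390 0.051
```

```text
time: 17.8
position: [0.607, 0.0387, 0.0512]
ee_rot: [0.0, 0.617, 0.787, 0.0]
force: [0.3, 1.1, 0.8]
gripper_width: 0.66
grasp_force: 30.0
t 17.8 pos [0.607  0.0387 0.0512] F [0.3 1.1 0.8] w 0.66 g 30.0
turn err [ 0.     0.    -0.003]
tool mm [ 0.4 -0.4  0.2]
```

```bash
python3 -m creep '[[[0,0,0],[0,0,0]],[[0,0,0],[0,0,0]],[[0,0,0],[0,0,0]],[[0,0,0],[0,0,0]],[[0,0,-10],[0,0,0]],[[0,0,-30],[0,0,0]],[[0,0,-30],[0,0,0]],[[0,0,-20],[0,0,0]],[[0,0,0],[0,0,0]]]' 0.1
python3 go.py 0.435 0.007 0.10
```

```text
time: 18.92
position: [0.6077, 0.0388, 0.143]
ee_rot: [0.001, 0.617, 0.787, 0.001]
force: [-0.3, 0.3, -0.6]
gripper_width: 0.9
grasp_force: 0.0
t 18.93 pos [0.6077 0.0388 0.143 ] F [-0.3  0.3 -0.6] w 0.9 g 0.0
turn err [ 0.003  0.001 -0.003]
tool mm [  10.6 -175.4   42.4]
```

```bash
python3 -m creep '[[[1,-15,0],[0,0,0]],[[2,-35,0],[0,0,0]],[[2,-40,0],[0,0,0]],[[3,-40,10],[0,0,0]],[[2,-30,15],[0,0,0]],[[1,-15,15],[0,0,0]],[[0,0,0],[0,0,0]],[[0,0,0],[0,0,0]]]' 0
python3 -c "
from h import *
d=cam('wrist')
im=d['image'];m=cv2.inRange(cv2.cvtColor(im,cv2.COLOR_BGR2HSV),np.array([100,120,60]),np.array([130,255,255]))
for c in cv2.findContours(m,0,1)[0]:
  (u,v),a=cv2.minEnclosingCircle(c)
  if cv2.contourArea(c)>800 and v<350:
    print(u,v,a,pt(d,u,v,.078))
cv2.imwrite('pics/c7.png',np.hstack([cv2.resize(im,(480,360)),cv2.resize(cam('top')['image'][100:260,140:380],(320,213))[:360].copy() if 0 else np.vstack([cv2.resize(cam('top')['image'][110:250,140:380],(320,187)),np.zeros((173,320,3),np.uint8)])]))"
python3 go.py 0.435 0.007 -0.011
```

```text
time: 19.92
position: [0.4351, 0.0075, 0.1014]
ee_rot: [0.0, 0.617, 0.787, 0.0]
force: [-0.2, -0.2, 0.3]
gripper_width: 0.998
grasp_force: 0.0
280.98614501953125 224.74514770507812 21.838300704956055 [0.43602946 0.01122685 0.078     ]
t 20.02 pos [0.4351 0.0075 0.1014] F [-0.1 -0.8  0.1] w 0.998 g 0.0
turn err [ 0.001  0.    -0.003]
tool mm [ -0.5  -0.3 112.4]
```

View pics/c7.png

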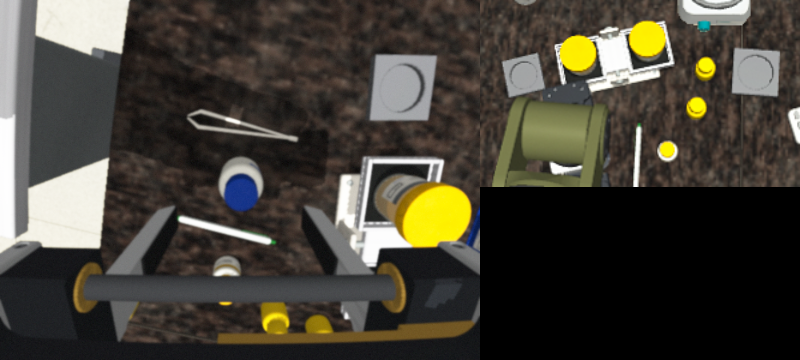

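Both cups sit level in the bays (top inset), and the blue-capped bottle is centred ahead of the fingers at (240,190). I'll descend to its body.

```bash
python3 -m creep '[[[2,0,20],[0,0,0]],[[0,0,30],[0,0,0]],[[0,0,30],[0,0,0]],[[0,0,20],[0,0,0]],[[0,0,9],[0,0,0]],[[0,0,3],[0,0,0]],[[0,0,0],[0,0,0]]]' 0
python3 -m creep '[[[0,0,0],[0,0,0]],[[0,0,0],[0,0,0]],[[0,0,0],[0,0,0]],[[0,0,0],[0,0,0]],[[0,0,0],[0,0,0]],[[0,0,0],[0,0,0]],[[0,0,0],[0,0,0]],[[0,0,0],[0,0,0]],[[0,0,0],[0,0,0]]]' 1
python3 go.py 0.601 -0.286 0.06
```

```text
time: 20.9
position: [0.4343, 0.0094, -0.0105]
ee_rot: [0.0, 0.617, 0.787, 0.0]
force: [0.5, 0.5, -1.2]
gripper_width: 1.0
grasp_force: 0.0
time: 22.02
position: [0.434, 0.0094, -0.0109]
ee_rot: [0.0, 0.617, 0.787, 0.0]
force: [1.6, -0.6, 1.1]
gripper_width: 0.497
grasp_force: 30.0
t 22.02 pos [ 0.434   0.0094 -0.0109] F [ 1.6 -0.6  1.1] w 0.497 g 30.0
turn err [ 0.     0.    -0.003]
tool mm [-326.8   91.3  -70.9]
```

```bash
python3 -m creep '[[[0,0,-10],[0,0,0]],[[0,0,-30],[0,0,0]],[[0,0,-35],[0,0,0]],[[0,0,-20],[0,0,0]],[[-17,5,-5],[0,0,0]],[[-36,10,0],[0,0,0]],[[-42,12,0],[0,0,0]],[[-42,12,0],[0,0,0]],[[-42,12,0],[0,0,0]],[[-42,12,0],[0,0,0]],[[-42,12,0],[0,0,0]],[[-36,9,0],[0,0,0]],[[-18,5,0],[0,0,0]],[[-10,2,0],[0,0,0]],[[0,0,0],[0,0,0]],[[0,0,0],[0,0,0]]]' 1
python3 go.py 0.601 -0.286 -0.006
python3 -c "
from h import *
d=cam('top');w=cam('wrist');cv2.imwrite('pics/c8.png',np.hstack([w['image'][60:400,100:500],cv2.resize(d['image'][110:280,240:440],(400,340))]))
print(proj(w,[[.601,-.286,.011]]))"
```

```text
time: 24.02
position: [0.6004, -0.2858, 0.0889]
ee_rot: [-0.0, 0.616, 0.787, -0.0]
force: [0.1, -0.3, -1.5]
gripper_width: 0.494
grasp_force: 30.0
t 24.02 pos [ 0.6004 -0.2858  0.0889] F [ 0.1 -0.3 -1.5] w 0.494 g 30.0
turn err [-0.    -0.    -0.003]
tool mm [-0.4  0.6 94.9]
[[279.31664154 211.11958772]]
```

View pics/c8.png

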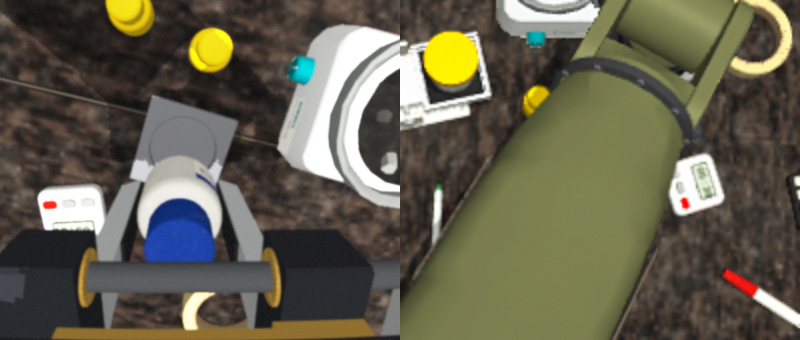

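The plate's well centre is about (282,208) in the full image, roughly 3 px from the prediction. I'll apply a small nudge and lower.

```bash
python3 -m creep '[[[1,2,15],[0,0,0]],[[0,0,30],[0,0,0]],[[0,0,30],[0,0,0]],[[0,0,12],[0,0,0]],[[0,0,5],[0,0,0]],[[0,0,3],[0,0,0]],[[0,0,1.5],[0,0,0]],[[0,0,0],[0,0,0]],[[0,0,0],[0,0,0]]]' 1
python3 go.py 0.603 -0.286 -0.008
```

```text
time: 25.25
position: [0.6025, -0.2849, -0.0071]
ee_rot: [0.0, 0.617, 0.787, 0.0]
force: [1.4, 0.8, -1.8]
gripper_width: 0.499
grasp_force: 30.0
t 25.25 pos [ 0.6025 -0.2849 -0.0071] F [ 1.4  0.8 -1.8] w 0.499 g 30.0
turn err [ 0.     0.    -0.003]
tool mm [-1.2  0.2  0.9]
```

```bash
python3 -m creep '[[[0,0,1],[0,0,0]],[[0,0,0],[0,0,0]]]' 1
python3 -m creep '[[[0,0,0],[0,0,0]],[[0,0,0],[0,0,0]],[[0,0,0],[0,0,0]],[[0,0,0],[0,0,0]],[[0,0,-10],[0,0,0]],[[0,0,-30],[0,0,0]],[[0,0,-35],[0,0,0]],[[0,0,-25],[0,0,0]],[[0,0,0],[0,0,0]]]' 0.25
python3 go.py 0.448 -0.1215 0.08
```

```text
time: 25.5
position: [0.6026, -0.2849, -0.0078]
ee_rot: [0.0, 0.617, 0.787, 0.0]
force: [-2.1, 0.4, 3.7]
gripper_width: 0.497
grasp_force: 30.0
time: 26.62
position: [0.6033, -0.2853, 0.0942]
ee_rot: [0.002, 0.617, 0.787, 0.0]
force: [0.9, -0.2, -0.7]
gripper_width: 0.75
grasp_force: 0.0
t 26.62 pos [ 0.6033 -0.2853  0.0942] F [ 0.9 -0.2 -0.7] w 0.75 g 0.0
turn err [ 0.003  0.003 -0.003]
tool mm [ 196.3 -111.5   13.3]
```

```bash
python3 -m creep '[[[17,-10,0],[0,0,0]],[[34,-19,0],[0,0,0]],[[40,-23,0],[0,0,0]],[[40,-23,0],[0,0,0]],[[34,-19,4],[0,0,0]],[[20,-11,5],[0,0,0]],[[11,-6,5],[0,0,0]],[[0,0,0],[0,0,0]],[[0,0,0],[0,0,0]]]' 0.1
python3 -c "
from h import *
d=cam('wrist')
im=d['image'];m=cv2.inRange(cv2.cvtColor(im,cv2.COLOR_BGR2HSV),np.array([18,120,60]),np.array([36,255,255]))
for c in cv2.findContours(m,0,1)[0]:
  (u,v),a=cv2.minEnclosingCircle(c)
  if cv2.contourArea(c)>300 and v<350:
    print(u,v,a,pt(d,u,v,.06))
cv2.imwrite('pics/c9.png',im)"
python3 go.py 0.448 -0.1215 -0.011
```

```text
time: 27.75
position: [0.4481, -0.1216, 0.0775]
ee_rot: [0.0, 0.617, 0.787, -0.0]
force: [-0.3, 0.9, -0.2]
gripper_width: 0.899
grasp_force: 0.0
440.0 336.0 30.083316802978516 [ 0.61436446 -0.18491848  0.06      ]
118.5 336.0 29.95423126220703 [ 0.33097539 -0.25471697  0.06      ]
412.5 301.0 17.500099182128906 [ 0.5757246  -0.15633801  0.06      ]
349.4620361328125 290.16455078125 32.29306411743164 [ 0.51889581 -0.15880211  0.06      ]
126.0 271.0 34.13219451904297 [ 0.33210161 -0.18695952  0.06      ]
541.1568603515625 254.0 44.714500427246094 [ 0.66998035 -0.08902775  0.06      ]
281.07525634765625 228.3763427734375 19.064428329467773 [ 0.44933136 -0.1189584   0.06      ]
557.4130249023438 77.0 41.030799865722656 [0.61806532 0.04229388 0.06      ]
t 27.8 pos [ 0.4481 -0.1216  0.0776] F [-1.4  0.3  0.5] w 0.901 g 0.0
turn err [ 0.     0.    -0.004]
tool mm [ 0.2 -0.1 88.6]
```

View pics/c9.png

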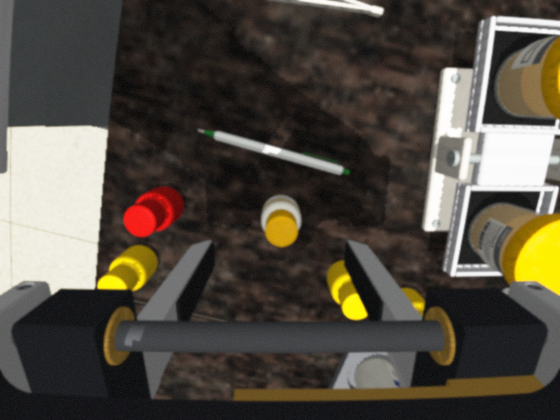

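The white bottle with its yellow cap is at (281,228), centred between the fingers and clear of the decoys. I'll descend and grip the body.

```bash
python3 -m creep '[[[1.5,0.5,15],[0,0,0]],[[0,0,30],[0,0,0]],[[0,0,25],[0,0,0]],[[0,0,15],[0,0,0]],[[0,0,6],[0,0,0]],[[0,0,2],[0,0,0]],[[0,0,0],[0,0,0]]]' 0.2
python3 -m creep '[[[0,0,0],[0,0,0]],[[0,0,0],[0,0,0]],[[0,0,0],[0,0,0]],[[0,0,0],[0,0,0]],[[0,0,0],[0,0,0]],[[0,0,0],[0,0,0]],[[0,0,0],[0,0,0]],[[0,0,0],[0,0,0]],[[0,0,0],[0,0,0]]]' 1
python3 go.py 0.587 0.1515 0.09
```

```text
time: 28.68
position: [0.4481, -0.1196, -0.015]
ee_rot: [0.0, 0.617, 0.787, 0.0]
force: [-0.5, 0.3, -0.9]
gripper_width: 0.798
grasp_force: 0.0
time: 29.8
position: [0.4478, -0.1195, -0.0154]
ee_rot: [0.0, 0.617, 0.787, 0.0]
force: [-0.1, -0.6, 2.0]
gripper_width: 0.365
grasp_force: 29.9
t 29.8 pos [ 0.4478 -0.1195 -0.0154] F [-0.1 -0.6  2. ] w 0.365 g 29.9
turn err [ 0.     0.    -0.003]
tool mm [ 229.8  200.1 -105.4]
```

```bash
python3 -m creep '[[[0,0,-10],[0,0,0]],[[0,0,-30],[0,0,0]],[[0,0,-35],[0,0,0]],[[0,0,-25],[0,0,0]],[[20,0,-10],[0,0,0]],[[40,0,0],[0,0,0]],[[45,0,0],[0,0,0]],[[45,0,0],[0,0,0]],[[40,10,0],[0,0,0]],[[25,20,0],[0,0,0]],[[10,35,0],[0,0,0]],[[5,40,0],[0,0,0]],[[0,40,0],[0,0,0]],[[0,30,0],[0,0,0]],[[0,17,0],[0,0,0]],[[0,8,0],[0,0,0]],[[0,0,0],[0,0,0]],[[0,0,0],[0,0,0]]]' 1
python3 go.py 0.587 0.1515 -0.012
python3 -c "
from h import *
w=cam('wrist');cv2.imwrite('pics/c10.png',w['image'])
print(proj(w,[[.587,.1515,.011]]))"
```

```text
time: 32.05
position: [0.5861, 0.1518, 0.0946]
ee_rot: [-0.0, 0.617, 0.787, -0.0]
force: [0.4, -0.2, 0.1]
gripper_width: 0.362
grasp_force: 29.9
t 32.05 pos [0.5861 0.1518 0.0946] F [ 0.4 -0.2  0.1] w 0.362 g 29.9
turn err [-0.    -0.    -0.003]
tool mm [ -0.5   0.8 106.6]
[[279.7065143  209.71357572]]
```

View pics/c10.png

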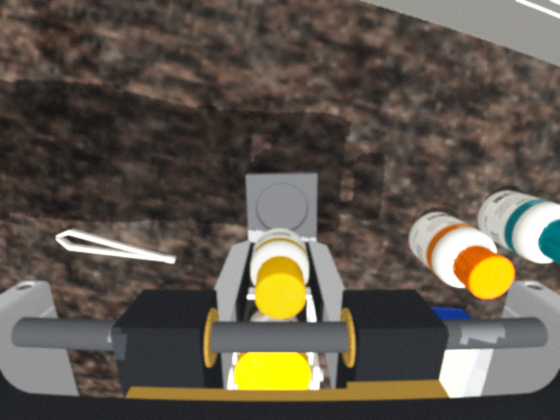

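The well centre is at (282,206), about 2 px right of and 4 px above the prediction. I'll nudge about 2 mm and lower.

```bash
python3 -m creep '[[[2,2.5,15],[0,0,0]],[[0,0,30],[0,0,0]],[[0,0,30],[0,0,0]],[[0,0,18],[0,0,0]],[[0,0,7],[0,0,0]],[[0,0,4],[0,0,0]],[[0,0,2],[0,0,0]],[[0,0,1],[0,0,0]],[[0,0,0],[0,0,0]],[[0,0,0],[0,0,0]]]' 1
python3 go.py 0.587 0.1515 -0.0124
```

```text
time: 33.35
position: [0.5888, 0.1543, -0.0122]
ee_rot: [0.0, 0.617, 0.787, 0.0]
force: [0.9, 0.1, 0.1]
gripper_width: 0.362
grasp_force: 29.9
t 33.35 pos [ 0.5888  0.1543 -0.0122] F [0.9 0.1 0.1] w 0.362 g 29.9
turn err [ 0.     0.    -0.003]
tool mm [-2.2 -2.4  0.2]
```

```bash
python3 -m creep '[[[0,0,0],[0,0,0]],[[0,0,0],[0,0,0]],[[0,0,0],[0,0,0]],[[0,0,0],[0,0,0]],[[0,0,-10],[0,0,0]],[[0,0,-30],[0,0,0]],[[0,0,-40],[0,0,0]],[[0,0,-40],[0,0,0]],[[0,-20,-15],[0,0,0]],[[0,-40,0],[0,0,0]],[[0,-50,0],[0,0,0]],[[0,-50,0],[0,0,0]],[[0,-40,0],[0,0,0]],[[0,-20,0],[0,0,0]],[[0,0,0],[0,0,0]],[[0,0,0],[0,0,0]]]' 0.4
python3 -c "
from h import *
d=cam('top');s=cam('scene');cv2.imwrite('pics/c11.png',np.hstack([cv2.resize(d['image'][110:250,130:410],(400,200)) if 0 else cv2.resize(d['image'][100:250,140:365],(400,267)),cv2.resize(s['image'][80:340,100:490],(400,267))]))"
python3 go.py; cp pics/top0.png /dev/null; python3 m.py | grep timer | cut -c1-70
```

```text
time: 35.35
position: [0.376, 0.1017, 0.123]
ee_rot: [0.0, 0.617, 0.787, 0.0]
force: [-1.3, 0.2, -0.5]
gripper_width: 0.6
grasp_force: 0.0
t 35.45 pos [0.3758 0.1017 0.1226] F [-0.   0.3 -0. ] w 0.603 g 0.0
turn err [ 0.    -0.    -0.003]Traceback (most recent call last):
  File "m.py", line 11, in <module>
    for n,b in [("cupL",(155,205,210,255)),("cupR",(310,210,360,260))]: show(n,blobs(*Y,b)[0],.066)
                                                                               ~~~~~~~~~~~^^^
IndexError: list index out of range
```

View pics/c11.png

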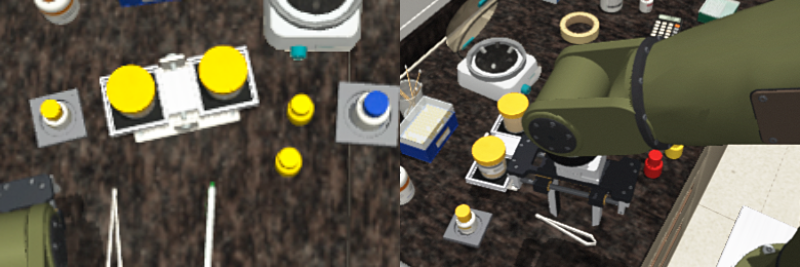

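Both cups are in the bays and both bottles are inside their wells. One last numeric check of cap centres against the wells, tray level and the timer.

```bash
sed -i '/^for n,b in \[("cupL"/,/^show("large"/d' m.py; cat >> m.py <<'E'
show("Cup L .106",blobs(*Y,(195,130,235,180))[0],.106); show("Cup R .106",blobs(*Y,(245,118,285,165))[0],.106)
show("Small",blobs(*Y,(155,145,185,185),15)[0],.063); show("Large",blobs([100,120,60],[130,255,255],(330,140,372,185),15)[0],.081)
E
python3 m.py | cut -c1-110
```

```text
wellS [172.1 165.8] 19.6 745.0 xy [0.5863 0.1512] rectctr [0.5866 0.1514] [[0.6121, 0.1976], [0.6305, 0.1259],
wellL [346.5 163.5] 24.7 1141.0 xy [ 0.6013 -0.2854] rectctr [ 0.6087 -0.2862] [[0.5589, -0.2395], [0.6615, -0
timer [386.1 201.7] 16.6 634.0 xy [ 0.5058 -0.3829] rectctr [ 0.5062 -0.3831] [[0.5278, -0.3424], [0.548, -0.4
Cup L .106 [213.1 149.6] 14.0 558.0 xy [0.6058 0.0346] rectctr [0.6064 0.0349] 
Cup R .106 [264.9 138.8] 14.1 555.0 xy [ 0.6337 -0.0841] rectctr [ 0.6335 -0.0831] 
Small [168.3 161.1] 6.2 90.0 xy [0.5866 0.1484] rectctr [0.587 0.148] 
Large [351.  157.9] 7.3 140.0 xy [ 0.5992 -0.2864] rectctr [ 0.5991 -0.2865]
```

```bash
python3 -c "
from workcell import r
print(r.hand_in())"
```

```text
the job is handed in; nothing more can be done
None
```

I handed the job in at about 36 s: a cup stands in each bay of the level tray, each bottle is in its own well (within about 3 mm of centre by camera), and the timer has not moved.

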